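# Pulse the nut mill with its twist lid

### The arm

A 6-joint arm with a two-finger parallel gripper is mounted at the origin on the work surface. World frame = base frame: x ahead of the robot, y to its left, z up, the work surface at z = 0. Lengths are in m, angles in rad, forces in N, time in s.
With the tool pointing down it reaches from about 0.25 to 0.725 m from the base axis. Payload 4 kg.
Tool frame: the origin (TCP) lies on the centre line of the jaws, within the pads' length; the fingertips stand ahead of it and the grasp point (between the pads) lies 11 mm behind it (bot.tip_extent is the z of the fingertips in the tool frame, in m); z points along the fingers, y is the direction in which the jaws open and shut (so a half turn about z gives the same grasp; the last joint's range is limited). The gripper opens to 85 mm and grips with 20 to 120 N. Pads are 22 mm wide; open, the fingers measure 114 mm over their backs; the gripper's body (76 mm by 85 mm) begins 54 mm behind the grasp point. The pads swing forward as they close: fully open they stand 13 mm farther back than shut.
Start: joints at [1.149, 0.241, 0.005, 1.335, 0, 1.571], TCP at [0.205, 0.456, 0.239] pointing down, gripper open.
Joint ranges: [-2.72, 2.72], [-1.05, 1.87], [-1.09, 1.28], [-1.99, 2.15], [-1.42, 1.44], [-3.14, 3.14]. Speed limits (rad/s): [2.79, 2.79, 3.14, 3.14, 3.14, 3.14].

### API

Orientations are given as a unit quaternion [x, y, z, w].
In Python, from workcell import bot gives the robot as it stands.
- The arm moves only by the shell command python3 -m jog 'ROWS'. ROWS is JSON, a list that holds one entry, the list of rows, each a list of 7 numbers: the shift along the world's x, y, z in m, then the turn, a rotation vector about the world's x, y, z in degrees, then the closure in counts, from 0 (fully open) to 255 (shut). In form: [[[tx, ty, tz, ax, ay, az, fingers], ...]]. A call has 1 to 10 rows; each row is the pose to reach, as a shift and turn from the pose commanded when the call began; what a row does not reach only later rows make up. A row lasts 1/12 s, in which the tool goes at most 41.7 mm and 7.16 degrees, less where a joint would pass 70% of its speed; a pose out of reach is approached as far as the arm can. A call with a gripper value outside its range is refused whole. The fingers move at their own pace and stop on an object; the grip force is fixed at half the most. Time passes only in rows, so rows that repeat a pose let the fingers close. It gives the time, the measured TCP pose, the force and the opening at its end, in the units of the state.
- bot.get_obs(): the state, without advancing time (a new reading comes with each control period).
- bot.camera(name): name is "scene" or "top" or "wrist"; returns the picture (420x560x3 uint8, blue, green, red); there is no depth.
- bot.camera_model(name): a dict with "K" (3x3 intrinsics, pixels), "T" (4x4, takes a point from camera to world coordinates). Camera axes: x right, y down, z forward; pixel columns grow to the right and rows downward; lengths in m; the calibration is good to about 2 mm. The wrist camera is an equidistant fisheye: a pixel r from the principal point sees the ray r / f radians off the axis. A picture is of the moment at which its call begins: read the wrist's pose just before it. camera_model takes no time and is no camera call; for the wrist camera it gives the pose at the moment of the call.
- bot.job_done(): hands the job in, once; it reports no verdict.
The state is a dict: "clock": time; "joint_pos": joint angles; "joint_vel": joint speeds; "tau": joint torques, N m; "eef_pos": TCP position; "tool_rot": TCP orientation; "ft_force": force on the tool from outside, world axes, zero at the start; "ft_torque": the same for the moment, N m; "grip_width": finger opening in m.
Only numpy, scipy, OpenCV 4.12 (cv2) and the standard library are available. Lean on these libraries where they do the work, as an engineer would, in place of code of your own. Each camera call takes 0.05 s, during which the arm holds its last target. There are 200 camera calls.

### The job

Fit the loose lid on the red nut mill, lugs down through the collar's two slots until it sits flat (grip bar in line with the white marks), then twist it clockwise against its return spring, halfway to the lock, so that the bar points at the yellow pulse marks. Finish while still holding the lid there by its bar, so the mill keeps pulsing; do not let it go on to the lock at the red marks, and leave the jar, can and tin where they stand.

Things in the scene. Friction and masses are not known exactly. Their poses are not given: they have to be found in the camera images.
- mill: Counter-top nut mill, fixed: red motor base (152 mm across at the foot), steel bowl, black bayonet collar on top (118 mm across), 150 mm tall. Origin on its axis at counter level, z up. Its x axis runs through the two entry slots and the two white marks; the two ends are alike, so the lid fits either way round.
- mouth (a point): Centre of the collar's flat top, on the mill's axis, 150 mm above the counter; axes as the mill's. The lid's disc rests on this plane when seated. The collar's inner lip is 82 mm across inside and 5 mm thick; its two slots are open cuts 20 mm wide that reach out to 98 mm across.
- slot_mark (a point): One of the two white marks on the collar's rim (at +x of the mill, 55 mm from its axis; the other is opposite), in line with the slots: where the bar points as the lid goes in. From there the lid can turn only clockwise, seen from above.
- pulse_mark (a point): One of the two yellow pulse marks on the rim, 30 degrees clockwise (seen from above) of the white mark, 55 mm from the axis; the other is opposite. Halfway to the lock.
- lock_mark (a point): One of the two red lock marks on the rim, 60 degrees clockwise of the white mark; the other is opposite. A spring catch begins to resist at about 47 degrees and clicks in at about 60.
- lid_bar (a point): Centre, half-way up, of the orange grip bar on the loose lid, which lies bar up; z up, x along the bar, y across it; alike both ways round. Bar 62 mm long, 18 wide, 30 tall, white line on top. This point is 36 mm above the counter at the start and, seated, 20 mm above the mouth. Below the bar: smoky disc 100 mm across, top 15 mm and underside 20 mm below this point. Lid about 0.16 kg.
- lid_lug (a point): Middle of one of the two black lugs under the bar's ends (the other is opposite), 43.5 mm from the lid's axis. They hang below the disc on a round spigot 78 mm across and 16 mm deep with a tapered foot; 94 mm across both lugs, each 14 mm wide, 7 to 15 mm below the disc. Play in the collar: 2 mm all round, about 4 degrees either way.
- interlock (a joint): Spring-loaded interlock inside the collar that the lid's lugs push round: 0 at rest, grows as the lid turns clockwise, in rad; it begins to move when the lid is about 4 degrees past the slots and then follows it (about 0.45 when the bar points at the yellow marks, 0.98 at the red marks). Its spring drives the lid back if it is let go: about 0.06 N m at rest, 0.1 N m at the yellow marks.
- jar_mid (a point): Amber jar with a yellow cap, 72 mm across and 115 mm tall, standing on the counter; point at its middle. Leave alone.
- can_mid (a point): Blue food can, 74 mm across and 110 mm tall, standing on the counter; point at its middle. Leave alone.
- tin_mid (a point): Low green tin, 84 mm across and 40 mm tall; point at its middle. Leave alone.

How it is judged:
By the outcome, as a careful person would: the job done as asked, in the order asked, and still so for the second after the job is handed in, while the arm keeps its last pose, push and grip.
It also fails if it takes over 51 s, if anything falls off the work surface, if the arm or the gripper's body presses on something with over 40 N, if the wrist force passes 120 N, or if a joint passes its speed limit or range.

## Working session

There is one attempt and no reset: what is moved stays moved. The work goes in short steps, Python scripts to look and compute and a shell command to move; the robot and the scene stay as the last step left them, time stands still between calls to the robot, and variables do not carry over. Pictures are saved under pics/ and viewed, about 8 in all and at most 12, crops included, and the job is handed in when it is done.

```bash
mkdir -p pics; ls; python3 - <<'E'
from workcell import bot
import cv2
o=bot.get_obs();print(o['clock'],o['eef_pos'],o['tool_rot'],o['ft_force'],o['grip_width'],bot.tip_extent)
for n in("top","scene"):
    m=bot.camera_model(n);print(n,m['K'],m['T'].round(4) if hasattr(m['T'],'round') else m['T'])
    cv2.imwrite(f'pics/{n}0.png',bot.camera(n))
E
```

```text
pics
0.0 [0.20441745 0.45561971 0.23841142] [ 2.09325997e-01  9.77845350e-01 -1.02133590e-03 -2.35161294e-04] [-0.2642043   0.12117745 -0.44133889] 0.08538316905785383 0.008
top [[477.39371909   0.         281.84038473]
 [  0.         477.39371909 209.5523723 ]
 [  0.           0.           1.        ]] [[ 2.7000e-03 -9.9670e-01  8.1300e-02  4.9090e-01]
 [-1.0000e+00 -2.9000e-03 -1.4000e-03  1.6700e-02]
 [ 1.6000e-03 -8.1300e-02 -9.9670e-01  1.7158e+00]
 [ 0.0000e+00  0.0000e+00  0.0000e+00  1.0000e+00]]
scene [[492.83376883   0.         283.60516522]
 [  0.         492.83376883 205.1935961 ]
 [  0.           0.           1.        ]] [[-0.7336  0.4837 -0.4773  1.2018]
 [ 0.6793  0.5057 -0.5318  0.6758]
 [-0.0159 -0.7144 -0.6996  0.9869]
 [ 0.      0.      0.      1.    ]]
```

View pics/top0.png

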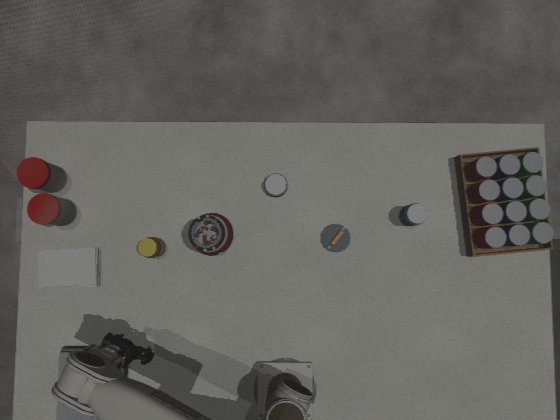

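View pics/scene0.png

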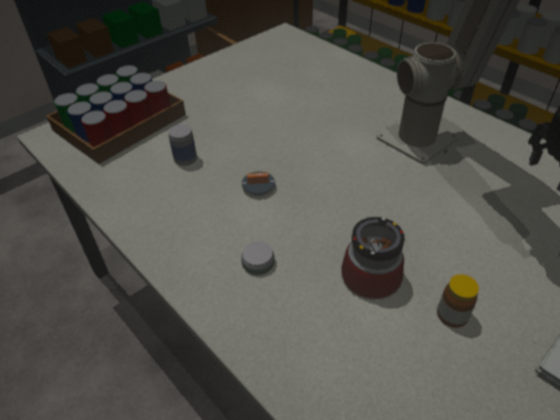

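The top view shows the mill collar near (210,233), the lid near (336,238), the jar (148,247), the tin (275,185) and the can (413,214). I'll enlarge the mill and lid.

```bash
python3 - <<'E'
import cv2,numpy as np
t=cv2.imread('pics/top0.png');s=cv2.imread('pics/scene0.png')
c=lambda im,x,y,w,h,W,H:cv2.convertScaleAbs(cv2.resize(im[y:y+h,x:x+w],(W,H),interpolation=cv2.INTER_CUBIC),alpha=1.8)
a=np.hstack([c(t,185,208,50,50,400,400),c(t,311,213,50,50,400,400)])
cv2.imwrite('pics/c1.png',a)
E
```

```text
(no output)
```

View pics/c1.png

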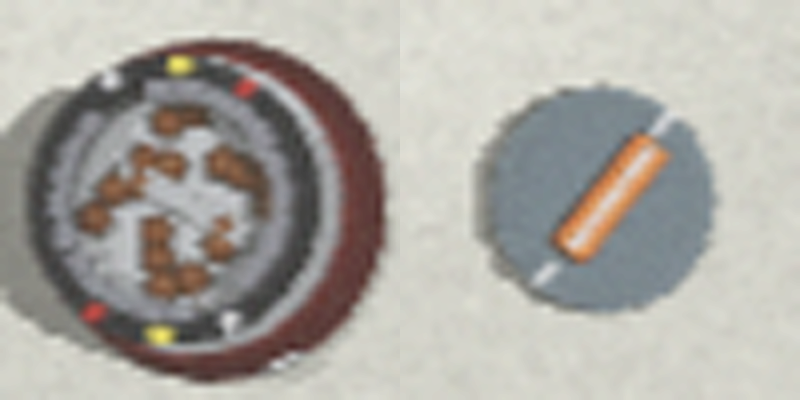

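```bash
cat > h.py <<'E'
from workcell import bot
import numpy as np
def ray(name,u,v,z):
    m=bot.camera_model(name);K=np.array(m['K']);T=np.array(m['T'])
    x=np.array([(u-K[0,2])/K[0,0],(v-K[1,2])/K[1,1]])
    if name=='wrist':
        r=np.hypot(*x);d=np.r_[x/r*np.sin(r),np.cos(r)] if r>1e-9 else np.array([0,0,1.])
    else: d=np.r_[x,1]
    d=T[:3,:3]@d; p=T[:3,3]; return p+d*(z-p[2])/d[2]
def ang(a,b): d=np.array(b)-a; return np.degrees(np.arctan2(d[1],d[0]))%180
E
python3 - <<'E'
from h import *
f=lambda u,v,x0,y0,z:ray('top',x0+(u+.5)/8-.5,y0+(v+.5)/8-.5,z)
for n,A,B in(('w',(111,80),(231,321)),('y',(180,65),(160,335)),('r',(247,88),(93,313))):
    a,b=f(*A,185,208,.15),f(*B,185,208,.15);print(n,((a+b)/2).round(4),np.linalg.norm(a-b).round(4),ang(a,b).round(1))
g=lambda u,v,z:f(u-400,v,311,213,z)
print('disc',g(601,199,.021))
for A,B,z in(((650,141),(572,252),.051),((663,121),(546,274),.021)):
    a,b=g(*A,z),g(*B,z);print(((a+b)/2).round(4),np.linalg.norm(a-b).round(4),ang(a,b).round(1))
print('obst jar can tin',ray('top',148,247,.115),ray('top',414,214,.11),ray('top',275,185,.04))
o=bot.get_obs();from scipy.spatial.transform import Rotation as R
print(R.from_quat(o['tool_rot']).as_matrix().round(3))
E
```

```text
w [0.5422 0.2632 0.15  ] 0.1108 27.2
y [0.5424 0.2635 0.15  ] 0.1107 176.7
r [0.5422 0.2634 0.15  ] 0.111 146.3
disc [ 0.53052268 -0.17679272  0.021     ]
[ 0.531  -0.1777  0.051 ] 0.0593 144.7
[ 0.5312 -0.1784  0.021 ] 0.0857 142.4
obst jar can tin [0.49468118 0.4614115  0.115     ] [ 0.60813839 -0.43139581  0.11      ] [0.71467913 0.0388588  0.04      ]
[[-0.912  0.409 -0.001]
 [ 0.409  0.912 -0.002]
 [-0.    -0.002 -1.   ]]
```

```bash
python3 -m jog '[[[0.326,-0.634,-0.08,0,0,-12.3,110],[0.326,-0.634,-0.08,0,0,-12.3,110],[0.326,-0.634,-0.08,0,0,-12.3,110],[0.326,-0.634,-0.08,0,0,-12.3,110],[0.326,-0.634,-0.08,0,0,-12.3,110],[0.326,-0.634,-0.08,0,0,-12.3,110],[0.326,-0.634,-0.08,0,0,-12.3,110],[0.326,-0.634,-0.08,0,0,-12.3,110],[0.326,-0.634,-0.08,0,0,-12.3,110],[0.326,-0.634,-0.08,0,0,-12.3,110]]]'; python3 -c "
from workcell import bot;o=bot.get_obs();print(o['joint_pos'],bot.tip_extent,o['tool_rot'])"
```

```text
clock: 0.93
eef_pos: [0.3942, 0.0859, 0.1925]
tool_rot: [0.313, 0.95, 0.0, -0.0]
ft_force: [0.6, 1.1, 0.3]
grip_width: 0.049
[ 2.14522672e-01  7.92700465e-02 -3.15146504e-01  1.17638139e+00
  8.84537297e-05  8.50915554e-01] 0.008 [ 3.12854048e-01  9.49801212e-01  3.76880779e-05 -2.31576515e-05]
```

```bash
python3 -m jog '[[[0.136,-0.264,-0.033,0,0,0,110],[0.136,-0.264,-0.033,0,0,0,110],[0.136,-0.264,-0.033,0,0,0,110],[0.136,-0.264,-0.033,0,0,0,110],[0.136,-0.264,-0.033,0,0,0,110],[0.136,-0.264,-0.033,0,0,0,110],[0.136,-0.264,-0.033,0,0,0,110],[0.136,-0.264,-0.033,0,0,0,110],[0.136,-0.264,-0.033,0,0,0,110],[0.136,-0.264,-0.033,0,0,0,110]]]'; python3 - <<'E'
from h import *
import cv2
m=bot.camera_model('wrist');print(np.array(m['K']).round(1),np.array(m['T']).round(4),bot.get_obs()['eef_pos'])
im=bot.camera('wrist');cv2.imwrite('pics/w1.png',im)
E
```

```text
clock: 1.77
eef_pos: [0.5292, -0.1759, 0.1589]
tool_rot: [0.313, 0.95, 0.0, -0.001]
ft_force: [-0.6, 0.8, -0.1]
grip_width: 0.0487
[[325.2   0.  281.8]
 [  0.  325.2 216.4]
 [  0.    0.    1. ]] [[ 0.5949  0.7627  0.2537  0.4641]
 [ 0.8038 -0.565  -0.1864 -0.1286]
 [ 0.0011  0.3148 -0.9492  0.2939]
 [ 0.      0.      0.      1.    ]] [ 0.52917143 -0.17587303  0.15889672]
```

View pics/w1.png

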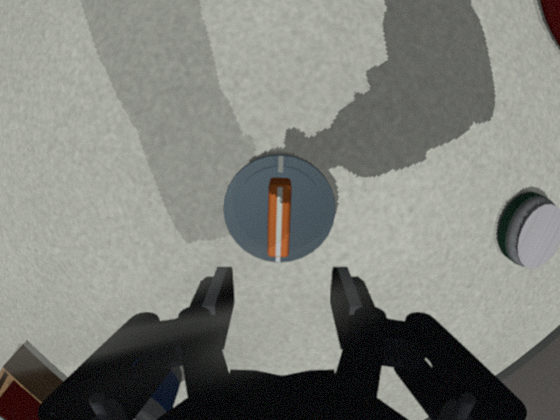

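The wrist picture shows the bar upright between the fingers: its white line runs from (280,188) to (279,256), and the far disc mark is at (280,164).

```bash
python3 - <<'E'
from h import *
a,b=ray('wrist',280.3,187,.051),ray('wrist',278.8,256,.051);print(a,b,(a+b)/2,np.linalg.norm(a-b),ang(a,b))
a,b=ray('wrist',280.8,164,.021),ray('wrist',278,260,.021);print(a,b,np.linalg.norm(a-b),ang(a,b))
d=[ray('wrist',u,v,.021) for u,v in((224,208),(336,208),(280,154),(280,263))];print(np.mean(d[:2],0),np.mean(d[2:],0),np.linalg.norm(d[0]-d[1]),np.linalg.norm(d[2]-d[3]))
print(bot.get_obs()['eef_pos'])
E
```

```text
[ 0.50928321 -0.16247499  0.051     ] [ 0.55535301 -0.19812677  0.051     ] [ 0.53231811 -0.18030088  0.051     ] 0.058253553048346396 142.2649829131705
[ 0.49898204 -0.15445035  0.021     ] [ 0.5695146  -0.20986064  0.021     ] 0.0896947077311867 141.84686518771971
[ 0.52986196 -0.17819882  0.021     ] [ 0.53241145 -0.1800602   0.021     ] 0.09933945262748435 0.101374994918044
[ 0.52909666 -0.17506874  0.15934544]
```

```bash
python3 -m jog '[[[0.001,-0.002,-0.04,0,0,-1,110],[0.001,-0.002,-0.08,0,0,-1,110],[0.001,-0.002,-0.10,0,0,-1,110],[0.001,-0.002,-0.115,0,0,-1,110],[0.001,-0.002,-0.125,0,0,-1,110],[0.001,-0.002,-0.127,0,0,-1,110],[0.001,-0.002,-0.127,0,0,-1,110],[0.001,-0.002,-0.127,0,0,-1,110],[0.001,-0.002,-0.127,0,0,-1,110]]]'; python3 - <<'E'
from h import *
o=bot.get_obs();print(o['eef_pos'],o['ft_force'],o['joint_vel'])
E
```

```text
clock: 2.57
eef_pos: [0.5323, -0.1781, 0.0345]
tool_rot: [0.321, 0.947, 0.0, 0.002]
ft_force: [-0.1, -0.2, -0.5]
grip_width: 0.0487
[ 0.53229575 -0.17812342  0.03452942] [-0.07216357 -0.15223393 -0.4845884 ] [-0.00482821  0.00145219  0.00105988 -0.000566    0.00117849  0.00030224]
```

```bash
python3 -m jog '[[[0,0,0,0,0,0,255],[0,0,0,0,0,0,255],[0,0,0,0,0,0,255],[0,0,0,0,0,0,255],[0,0,0,0,0,0,255],[0,0,0,0,0,0,255],[0,0,0.03,0,0,0,255],[0,0,0.06,0,0,0,255],[0,0,0.1,0,0,0,255],[0,0,0.1,0,0,0,255]]]'; python3 -m jog '[[[0,0,0.1,0,0,0,255],[0,0,0.1,0,0,0,255],[0,0,0.1,0,0,0,255],[0,0,0.1,0,0,0,255],[0,0,0.1,0,0,0,255]]]'; python3 - <<'E'
from h import *
import cv2
o=bot.get_obs();print(o['eef_pos'],o['ft_force'],o['ft_torque'])
cv2.imwrite('pics/w2.png',bot.camera('wrist'))
E
```

```text
clock: 3.4
eef_pos: [0.5352, -0.1795, 0.1401]
tool_rot: [0.321, 0.947, 0.0, 0.006]
ft_force: [2.0, -1.1, -0.6]
grip_width: 0.0167
clock: 3.82
eef_pos: [0.5314, -0.1782, 0.2332]
tool_rot: [0.321, 0.947, 0.0, 0.001]
ft_force: [-0.7, 0.8, -2.1]
grip_width: 0.0171
[ 0.53143741 -0.17821118  0.23324568] [-0.73243032  0.8336059  -2.10469157] [ 0.03611585  0.03215954 -0.02736835]
```

View pics/w2.png

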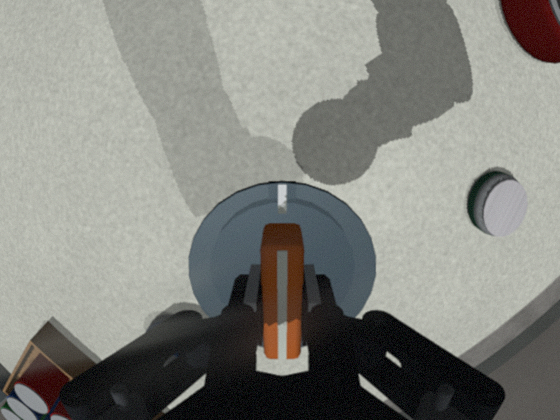

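The lid is held: the disc spans columns 189-376 with its far edge at row 181, and the bar's top face runs from row 250 to 357.

```bash
python3 - <<'E'
from h import *
from scipy.spatial.transform import Rotation as R
e=np.array([.5315,-.1785,.2325]);Rm=R.from_quat(bot.get_obs()['tool_rot']).as_matrix()
def tool(p):return (Rm.T@(p-e)).round(4)
z=e[2]+.019
for p in((283,250),(282,357),(265,250),(301,250),(264,357),(300,357)):print(p,tool(ray('wrist',*p,z)))
z=e[2]-.012
import itertools
P=[ray('wrist',u,v,z) for u,v in((189,262),(376,262),(282,181),(220,210),(343,210),(200,295),(367,297))]
from scipy.optimize import least_squares
s=least_squares(lambda q:[np.hypot(p[0]-q[0],p[1]-q[1])-q[2] for p in P],[e[0],e[1],.05]);print('disc',tool(np.r_[s.x[:2],z]),s.x[2],s.fun.round(4))
print('mark',tool(ray('wrist',282.5,195,z)), np.degrees(np.arctan2(Rm[1,1],Rm[0,1])))
E
```

```text
(283, 250) [ 0.0299 -0.0003 -0.0189]
(282, 357) [-0.026  -0.0007 -0.019 ]
(265, 250) [ 0.0299 -0.0073 -0.0189]
(301, 250) [ 0.0298  0.0067 -0.0189]
(264, 357) [-0.0261 -0.0091 -0.019 ]
(300, 357) [-0.0261  0.0078 -0.0191]
disc [ 0.001  -0.0001  0.012 ] 0.04747531252726135 [ 0.0015  0.001   0.0018 -0.0011 -0.0021 -0.0011  0.0001]
mark [ 0.0437 -0.0004  0.0121] 52.527626553543314
```

```bash
python3 -m jog '[[[0.012,0.03,0,0,0,5,255],[0.012,0.07,0,0,0,11,255],[0.012,0.11,0,0,0,17,255],[0.012,0.15,0,0,0,23,255],[0.012,0.19,0,0,0,29,255],[0.012,0.23,0,0,0,35,255],[0.012,0.27,0,0,0,41,255],[0.012,0.31,0,0,0,47,255],[0.012,0.35,0,0,0,53,255],[0.012,0.39,0,0,0,58,255]]]'; python3 -m jog '[[[0,0.03,0,0,0,4,255],[0,0.047,0,0,0,6.2,255],[0,0.052,0,0,0,6.2,255],[0,0.052,0,0,0,6.2,255],[0,0.052,0,0,0,6.2,255],[0,0.052,0,0,0,6.2,255],[0,0.052,0,0,0,6.2,255]]]'; python3 - <<'E'
from h import *
import cv2
o=bot.get_obs();print(o['joint_pos'],o['eef_pos'],o['tool_rot'],o['ft_force'],o['ft_torque'])
t=bot.camera('top');s=bot.camera('scene');w=bot.camera('wrist')
cv2.imwrite('pics/t3.png',t);cv2.imwrite('pics/s3.png',s);cv2.imwrite('pics/w3.png',w)
c=lambda im,x,y,w,h,W,H:cv2.convertScaleAbs(cv2.resize(im[y:y+h,x:x+w],(W,H),interpolation=cv2.INTER_CUBIC),alpha=1.6)
cv2.imwrite('pics/c3.png',np.vstack([np.hstack([c(t,175,195,80,60,400,300),c(s,315,175,120,90,400,300)]),np.hstack([c(w,0,0,560,420,400,300),c(w,150,120,260,195,400,300)])]))
E
```

```text
clock: 4.7
eef_pos: [0.5412, 0.2133, 0.2296]
tool_rot: [-0.181, 0.984, -0.001, -0.003]
ft_force: [1.2, -0.9, -1.3]
grip_width: 0.017
clock: 5.28
eef_pos: [0.5431, 0.2623, 0.2325]
tool_rot: [-0.23, 0.973, -0.0, -0.0]
ft_force: [-0.8, 0.6, -1.1]
grip_width: 0.0171
[ 4.50092624e-01  4.53037549e-01  2.92019367e-01  1.41085669e+00
 -2.96501906e-04 -1.40514220e-02] [0.54308088 0.2623027  0.23248297] [-2.29994534e-01  9.73191760e-01 -2.61384235e-04 -4.94437906e-04] [-0.77889826  0.60807719 -1.08150973] [-0.01998885 -0.04588861 -0.01724453]
```

View pics/c3.png

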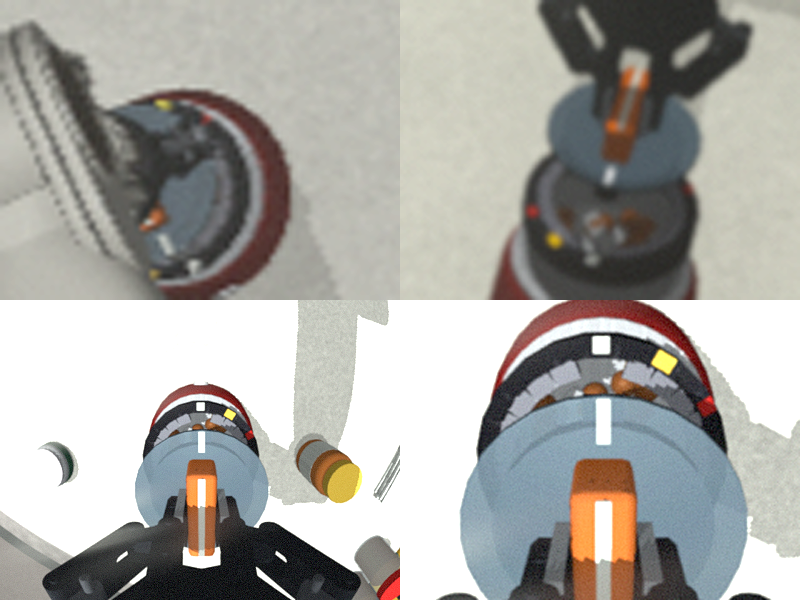

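The wrist view shows white, yellow and red collar marks at about (281,149), (322,160) and (350,189), with the lid mark in line with the white one. Now I'll compute the mill's pose relative to the tool.

```bash
python3 - <<'E'
from h import *
from scipy.optimize import least_squares
from scipy.spatial.transform import Rotation as R
o=bot.get_obs();e=np.array(o['eef_pos']);Rm=R.from_quat(o['tool_rot']).as_matrix();print(e)
M=[ray('wrist',u,v,.15)[:2] for u,v in((280.7,149.2),(321.6,159.7),(350.2,188.9))]
def f(q):
    return np.ravel([np.array(q[:2])+.055*np.array([np.cos(q[2]-k*np.pi/6),np.sin(q[2]-k*np.pi/6)])-M[k] for k in range(3)])
best=min((least_squares(f,[.5423,.2634,np.radians(a)],x_scale=[.01,.01,.1]) for a in(26.7,206.7)),key=lambda s:s.cost)
print('mill',best.x[:2],np.degrees(best.x[2]),best.fun.round(4))
print('tool y',np.degrees(np.arctan2(Rm[1,1],Rm[0,1])))
for z in(.012,.017):
  P=[ray('wrist',u,v,e[2]-z) for u,v in((189,262),(376,262),(282,181),(220,210),(343,210))]
  s=least_squares(lambda q:[np.hypot(p[0]-q[0],p[1]-q[1])-q[2] for p in P],[e[0],e[1],.05]);print('disc',s.x)
  print('mark',ray('wrist',150+203*.65,120+99*.65,e[2]-z),ray('wrist',150+203*.65,120+144*.65,e[2]-z))
E
```

```text
[0.54332832 0.26283512 0.23308138]
mill [0.54267374 0.26175101] 207.41996537054393 [ 0.      0.0002  0.0001  0.0002 -0.0001 -0.0004]
tool y 116.62724629230075
disc [0.5447794  0.2628748  0.04887362]
mark [0.50060304 0.24053275 0.22108138] [0.51331634 0.24691266 0.22108138]
disc [0.54730946 0.26414929 0.0505389 ]
mark [0.50162787 0.24104596 0.21608138] [0.51477434 0.24764326 0.21608138]
```

```bash
python3 -m jog '[[[-0.0007,0,-0.02,0,0,0.5,255],[-0.0007,0,-0.035,0,0,0.5,255],[-0.0007,0,-0.043,0,0,0.5,255],[-0.0007,0,-0.047,0,0,0.5,255],[-0.0007,0,-0.05,0,0,0.5,255],[-0.0007,0,-0.052,0,0,0.5,255],[-0.0007,0,-0.054,0,0,0.5,255],[-0.0007,0,-0.054,0,0,0.5,255]]]'; python3 -m jog '[[[0,0,-0.002,0,0,0,255],[0,0,-0.004,0,0,0,255],[0,0,-0.004,0,0,0,255]]]'
```

```text
clock: 6.1
eef_pos: [0.5428, 0.2638, 0.1799]
tool_rot: [-0.235, 0.972, -0.0, 0.001]
ft_force: [-1.7, -1.8, 0.1]
grip_width: 0.0168
clock: 6.35
eef_pos: [0.5428, 0.2636, 0.1791]
tool_rot: [-0.235, 0.972, 0.0, 0.002]
ft_force: [-6.4, -5.2, 14.5]
grip_width: 0.0172
```

```bash
python3 -m jog '[[[0,0,0.004,0,0,0,255],[-0.0015,-0.001,0.003,0,0,0,255],[-0.0015,-0.001,0,0,0,0,255],[-0.0015,-0.001,-0.001,0,0,0,255],[-0.0015,-0.001,-0.001,0,0,0,255]]]'; python3 - <<'E'
from h import *
o=bot.get_obs();print(o['eef_pos'],o['ft_force'],o['ft_torque'])
E
```

```text
clock: 6.77
eef_pos: [0.5407, 0.2626, 0.1726]
tool_rot: [-0.235, 0.972, -0.0, -0.001]
ft_force: [1.0, -0.6, -0.6]
grip_width: 0.0173
[0.54067237 0.26256013 0.17264075] [ 1.02501394 -0.56576258 -0.60624236] [-0.32043504 -0.23232592 -0.09995001]
```

```bash
python3 -m jog '[[[0,0,-0.001,0,0,0,255],[0,0,-0.002,0,0,0,255],[0,0,-0.003,0,0,0,255],[0,0,-0.003,0,0,0,255]]]';python3 -m jog '[[[0,0,-0.001,0,0,0,255],[0,0,-0.002,0,0,0,255],[0,0,-0.002,0,0,0,255]]]'; python3 - <<'E'
from h import *
o=bot.get_obs();print(o['eef_pos'],o['ft_force'],o['ft_torque'])
E
```

```text
clock: 7.1
eef_pos: [0.5408, 0.2627, 0.1703]
tool_rot: [-0.235, 0.972, -0.0, -0.0]
ft_force: [0.6, -1.5, -1.8]
grip_width: 0.0171
clock: 7.35
eef_pos: [0.5408, 0.2628, 0.1686]
tool_rot: [-0.235, 0.972, -0.0, -0.0]
ft_force: [0.9, -2.7, -1.3]
grip_width: 0.0168
[0.54083106 0.26276875 0.16863207] [ 0.895749   -2.70735086 -1.27131738] [-0.57829298 -0.17540356 -0.07292451]
```

```bash
python3 -m jog '[[[0,0,-0.001,0,0,0,255],[0,0,-0.002,0,0,0,255],[0,0,-0.002,0,0,0,255]]]';python3 -m jog '[[[0,0,-0.001,0,0,0,255],[0,0,-0.002,0,0,0,255],[0,0,-0.002,0,0,0,255]]]'; python3 - <<'E'
from h import *
import cv2
o=bot.get_obs();print(o['eef_pos'],o['ft_force'],o['ft_torque'])
w=bot.camera('wrist');s=bot.camera('scene')
c=lambda im,x,y,w,h,W,H:cv2.convertScaleAbs(cv2.resize(im[y:y+h,x:x+w],(W,H),interpolation=cv2.INTER_CUBIC),alpha=1.4)
cv2.imwrite('pics/c4.png',np.hstack([c(w,150,120,260,195,400,300),c(s,315,195,120,90,400,300)]))
E
```

```text
clock: 7.6
eef_pos: [0.5409, 0.2628, 0.1679]
tool_rot: [-0.235, 0.972, -0.0, 0.0]
ft_force: [-1.6, -3.6, 4.3]
grip_width: 0.0168
clock: 7.85
eef_pos: [0.5409, 0.2628, 0.1679]
tool_rot: [-0.235, 0.972, 0.0, 0.001]
ft_force: [-4.9, -6.2, 13.1]
grip_width: 0.017
[0.54090725 0.26278124 0.16785858] [-4.85350548 -6.1640823  13.13824599] [-1.11936833  0.93038913 -0.00435146]
```

View pics/c4.png

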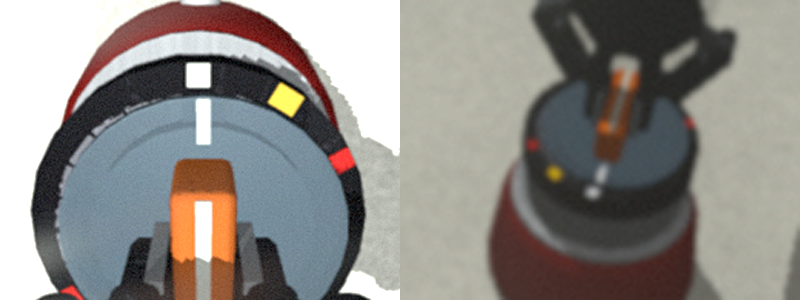

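The lid is seated flat: the disc sits inside the collar ring, and the lid mark (203,122) lines up with the white mark (198,75). Next I ease the push and twist half the angle first.

```bash
python3 -m jog '[[[0,0,0.002,0,0,0,255],[0,0,0.002,0,0,-2,255],[0,0,0.002,0,0,-5,255],[0,0,0.002,0,0,-8,255],[0,0,0.002,0,0,-11,255],[0,0,0.002,0,0,-14,255],[0,0,0.002,0,0,-15,255],[0,0,0.002,0,0,-15,255]]]'; python3 - <<'E'
from h import *
import cv2
o=bot.get_obs();print(o['eef_pos'],o['tool_rot'],o['ft_force'],o['ft_torque'])
E
```

```text
clock: 8.62
eef_pos: [0.5412, 0.263, 0.1679]
tool_rot: [-0.106, 0.994, 0.0, 0.001]
ft_force: [-0.5, -4.6, 5.1]
grip_width: 0.0171
[0.5411647  0.26304531 0.16789162] [-1.06476450e-01  9.94314941e-01  1.47806819e-04  7.35953966e-04] [-0.45923331 -4.5797226   5.05634761] [-0.77150202  0.18880768  0.10270012]
```

```bash
python3 -m jog '[[[0,0,0,0,0,-3,255],[0,0,0,0,0,-6,255],[0,0,0,0,0,-9,255],[0,0,0,0,0,-12,255],[0,0,0,0,0,-14,255],[0,0,0,0,0,-15,255],[0,0,0,0,0,-15,255],[0,0,0,0,0,-15,255],[0,0,0,0,0,-15,255]]]'; python3 - <<'E'
from h import *
import cv2
o=bot.get_obs();q=o['tool_rot'];print(o['eef_pos'],np.degrees(np.arctan2(2*q[1]**2-1,2*q[0]*q[1])),o['ft_force'],o['ft_torque'])
w=bot.camera('wrist');s=bot.camera('scene')
c=lambda im,x,y,w,h,W,H:cv2.convertScaleAbs(cv2.resize(im[y:y+h,x:x+w],(W,H),interpolation=cv2.INTER_CUBIC),alpha=1.4)
cv2.imwrite('pics/c5.png',np.hstack([c(w,150,120,260,195,400,300),c(s,315,195,120,90,400,300)]))
E
```

```text
clock: 9.37
eef_pos: [0.5415, 0.2632, 0.1679]
tool_rot: [0.024, 1.0, 0.0, 0.001]
ft_force: [-0.5, -3.0, 4.2]
grip_width: 0.0168
[0.54149766 0.26321893 0.16789605] 87.25457719053858 [-0.49287261 -2.99023314  4.20188396] [-0.68476282  0.02336955  0.11373234]
```

View pics/c5.png

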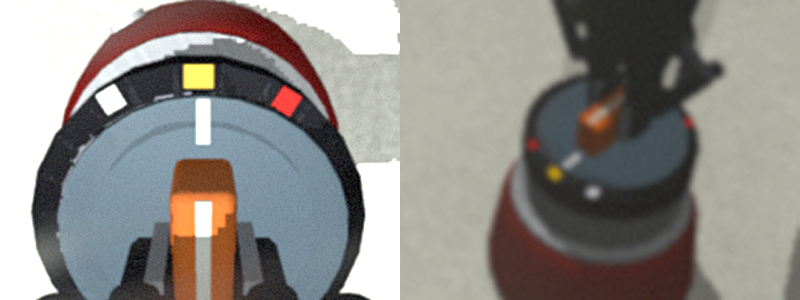

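The bar now points at the yellow mark: lid mark at (203,121), yellow at (199,76). I'll put numbers on the residual angle.

```bash
python3 - <<'E'
from h import *
from scipy.optimize import least_squares
p=lambda u,v,z:ray('wrist',150+u*.65,120+v*.65,z)[:2]
M=[p(111,100,.15),p(199,76,.15),p(287,101,.15)]
f=lambda q:np.ravel([q[:2]+.055*np.array([np.cos(q[2]-k*np.pi/6),np.sin(q[2]-k*np.pi/6)])-M[k] for k in range(3)])
s=least_squares(f,[.5423,.2634,np.radians(207)],x_scale=[.01,.01,.1]);print(s.x[:2],'yellow',np.degrees(s.x[2])-30,s.fun.round(4))
a,b=p(203,100,.155),p(203,143,.155);print('lid mark',a,b,ang(b,a),'from mill centre',ang(s.x[:2],a))
a,b=p(203.5,203,.185),p(203,255,.185);print('bar',a,b,ang(b,a))
o=bot.get_obs();print(o['clock'],o['ft_torque'],o['joint_vel'].__abs__().max() if hasattr(o['joint_vel'],'max') else '')
E
```

```text
[0.54286409 0.26078823] yellow 176.89107512121106 [-0.0001  0.0003  0.0002 -0.     -0.0001 -0.0003]
lid mark [0.49428695 0.26468875] [0.50794312 0.26403924] 177.27698610570957 from mill centre 175.40926208843624
bar [0.51446339 0.26380611] [0.53009731 0.26293402] 176.80726642557613
9.4667 [-0.66513167  0.05097837  0.09202218] 0.0011693722817416234
```

```bash
python3 -c "
from workcell import bot
print(bot.job_done());o=bot.get_obs();print(o['clock'],o['eef_pos'],o['tool_rot'],o['ft_force'],o['grip_width'])"
```

```text
the job is handed in; nothing more can be done
None
the job is handed in; nothing more can be done
```

I fitted the lid on the mill and turned it 30° clockwise. I handed the job in at about 9.5 s, with the gripper still holding the bar at the yellow pulse marks.

**Fitting:** On the way down the foot of the lid touched the collar about 1–2 mm off centre, pushing back with about 15 N. I backed off a few millimetres, shifted the lid, and it dropped in. It stopped with the TCP at z = 0.168 m, as expected for a seated lid, and that height did not change during the twist.

**Last checks:**
- **Angle:** the bar and the lid's mark measured 176.8° and 177.3° in the wrist picture, against 176.9° for the yellow marks. The tool had turned 30.0° from the seated pose.
- **Spring:** I felt about 0.1 N m of return torque, which matches the yellow position and is well short of the catch.
- **Force and grip:** the collar pushes back on the lid with about 4 N, and the grip opening was steady at 17 mm.

**Disagreements:**
- The cameras differed by up to about 2.5 mm on the mill's centre.
- The lid's mark, sighted from the wrist camera's estimate of that centre, reads 175.4°. I put this down to the 2 mm of play and calibration error.
- I did not check the jar, can and tin in a final picture, but the arm's path stayed clear of them. The interlock value was not readable directly.

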